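# Hang the red hand stamp on its hook

## Task

The packing table's red-handled hand stamp has been left standing on the table. Hang it by the eye in its handle on the steel peg of the red stand and let go, so that it hangs there free and still. Leave the blue stamp standing where it is.

Things in the scene. Friction and masses are not known exactly. Their poses are not given: they have to be found in the camera images.
- red_stamp_eye (a point): Eye centre of the red hand stamp, 86 mm above its underside. It stands upright: wooden block 33x61x24 mm under a flat red handle 12 mm thick (own x), 50 wide (y), arched top at 117 mm (z up). The eye goes through along x: 32 wide, from 18 below to 21 above this point. Its side bars (9 mm) are straight to 10 above it; grip across the 50 mm, along y, leaving the eye free.
- blue_stamp_eye (a point): The same point of the blue hand stamp, of the same make and size with a blue handle; it stands on the table and is to be left alone.
- red_stand_peg (a point): Axis point half-way along the steel peg of the fixed red stand, 165 mm above the table. The peg, 8 mm thick, points along own -x, rising 10 deg, to a ball of 11 mm whose centre is 30 mm out; the post (13 to 18 mm thick, 167 high, foot 90 across) is 42 mm along +x. A hung stamp's eye centre ends about 17 mm below the axis; it may slide in to the post.
- blue_stand_peg (a point): The same point of the blue stand, of the same make and size, painted blue: not to be used.
Things that resemble listed ones, but are neither listed nor needed, are in the scene too. Several things look just like the part that bears red_stamp_eye: the one meant starts farthest to the robot's left.

How it is judged:
By the outcome, as a careful person would: the job done as asked, in the order asked, and still so for the second after the job is handed in, with the robot touching nothing.
It also fails if it takes over 38 s, if anything falls off the work surface, if the arm or the gripper's body presses on something with over 40 N, if the wrist force passes 120 N, or if a joint passes its speed limit or range.

## Robot

A 7-joint arm with a two-finger parallel gripper is mounted at the origin on a cart in front of the work surface, level with it; the furniture and walls round the work are solid. World frame = base frame: x ahead of the robot, y to its left, z up, the work surface at z = 0. Lengths are in m, angles in rad, forces in N, time in s.
With the tool pointing down it reaches from about 0.35 to 0.9 m from the base axis. Payload 19.9 kg.
Tool frame: the origin (TCP) lies midway between the tips of the shut fingers; the grasp point (between the pads) lies 19 mm behind it; z points along the fingers, y is the line along which they close (so a half turn about z gives the same grasp; the last joint's range is limited). The gripper opens to 85 mm and grips with 20 to 120 N. Pads are 22 mm wide; open, the fingers measure 114 mm over their backs; the gripper's body (76 mm by 85 mm) begins 54 mm behind the grasp point. The pads swing forward as they close: fully open they stand 13 mm farther back than shut.
Start: joints at [1.218, 0.417, -0.01, 1.614, 0.005, 1.111, -0.053], TCP at [0.191, -0.595, 0.231] pointing down, gripper open.
Joint ranges: [-2.81, 2.81], [-0.39, 2.02], [-1.27, 1.25], [0.06, 2.57], [-1.19, 4.33], [0.19, 2], [-2.82, 2.82]. Speed limits (rad/s): [1.89, 1.89, 2.39, 2.39, 3.01, 3.01, 3.01].

## Interface

Orientations are given as a unit quaternion [x, y, z, w].
In Python, from workcell import bot gives the robot as it stands. The module is installed in compiled form; this text tells all that it offers.
- The arm moves only by the tool send_rows, never from a script. Its argument "targets" is a list of rows, each a list of 3 entries, a list of its own where there are three numbers: the shift along the tool's x, y, z in cm, then the turn, a rotation vector about the tool's x, y, z in degrees, then the gripper's target within -1 to 1 (fully open at 1, half-way at 0, shut at -1). A call has 1 to 20 rows; each row is the pose to reach, as a shift and turn from the pose commanded when the call began, along the tool's axes at that moment; what a row does not reach only later rows make up. A row lasts 1/12 s, in which the tool goes at most 41.7 mm and 7.16 degrees, less where a joint would pass 70% of its speed; a pose out of reach is approached as far as the arm can. A call with a gripper value outside its range is refused whole. The fingers move at their own pace and stop on an object; "force" is the grip in N (left out, the last holds). Time passes only in rows, so rows that repeat a pose let the fingers close. It gives the time, the measured TCP pose, the force, the opening and the grip force at its end, in the units of the state.
- bot.observe(): the state, without advancing time (a new reading comes with each control period).
- bot.camera(name): name is "scene" or "top"; returns the picture (384x512x3 uint8, blue, green, red); there is no depth.
- bot.camera_params(name): a dict with "intrinsics" (3x3 intrinsics, pixels), "R" (3x3) and "t" (3): a world point X has camera coordinates R X + t. Camera axes: x right, y down, z forward; pixel columns grow to the right and rows downward; lengths in m; the calibration is good to about 2 mm. A picture is of the moment at which its call begins. camera_params takes no time and is no camera call.
- bot.finish_job(): hands the job in; it is judged then, once.
Trained networks look in the newest picture that a camera, given by its name, has taken for a name from the list of things; names that differ only in an ending like _2 or _b are one class to them, and where a whole thing is asked for, a point or a joint stands for the part that bears it (a point fixed in the world has none). Each returns a list of dicts, best first, with "confidence" (0 to 1); they miss things now and then, are a little off and sometimes report something else, mostly with a low value. They report only what shows in the picture. A call takes as long as a camera call. They do not tell look-alikes from the thing itself.
- bot.find_in(camera, name): "location" ([row, column] in pixels, amid what is visible of it).
The state is a dict: "time_s": time; "q": joint angles; "dq": joint speeds; "joint_efforts": joint torques, N m; "eef_pos": TCP position; "tool_rot": TCP orientation; "wrist_force": force on the tool from outside, world axes, zero at the start; "torque": the same for the moment, N m; "gripper_width": opening from 0.0 (shut) to 1.0 (fully open); "grasp_force": force on a finger pad.
Only numpy, scipy, OpenCV 4.12 (cv2) and the standard library are available. Lean on these libraries where they do the work, as an engineer would, in place of code of your own. Each camera call takes 0.05 s, during which the arm holds its last target. There are 200 camera calls.

## Working session

There is one attempt and no reset: what is moved stays moved. The work goes in short steps, Python scripts to look and compute and a tool call to move; the robot and the scene stay as the last step left them, time stands still between calls to the robot, and variables do not carry over. Pictures are saved under pics/ and viewed, at most 10 in all, crops included, and the job is handed in when it is done.

Besides the shell and the picture viewer there is one more tool, called after "Call:" as name(argument=value, ...) on one line, values as JSON. send_rows: Moves the arm, as the interface text tells. Its arguments: {"type":"object","properties":{"targets":{"type":"array"},"force":{"type":"number"}},"required":["targets"]}

```bash
mkdir -p pics; python3 - <<'E'
from workcell import bot
import cv2
for c in("scene","top"):
    im=bot.camera(c); cv2.imwrite(f"pics/{c}0.png",im)
    for n in("red_stamp_eye","blue_stamp_eye","red_stand_peg","blue_stand_peg"):
        print(c,n,[( [round(v) for v in d["location"]],round(d["confidence"],2)) for d in bot.find_in(c,n)])
    p=bot.camera_params(c);print((-p["R"].T@p["t"]).round(3),p["R"].round(2).tolist())
s=bot.observe();print(s["time_s"],s["tool_rot"],s["eef_pos"])
E
```

```text
scene red_stamp_eye [([251, 314], 0.92), ([232, 253], 0.89), ([202, 269], 0.59)]
scene blue_stamp_eye [([213, 321], 0.73)]
scene red_stand_peg [([216, 173], 0.93)]
scene blue_stand_peg [([169, 260], 0.68)]
[-0.063  0.414  0.919] [[-0.59, -0.81, -0.02], [-0.6, 0.45, -0.66], [0.54, -0.38, -0.75]]
top red_stamp_eye [([219, 246], 0.88), ([279, 280], 0.7), ([198, 282], 0.61)]
top blue_stamp_eye [([241, 320], 0.57)]
top red_stand_peg [([147, 189], 0.74)]
top blue_stand_peg [([145, 309], 0.6)]
[0.383 0.027 1.011] [[-0.02, -1.0, -0.0], [-0.99, 0.02, -0.17], [0.17, -0.0, -0.99]]
0.5 [ 9.87945431e-01  1.54802512e-01 -4.35190635e-05 -7.18724505e-05] [ 0.191136   -0.59500318  0.23122298]
```

View pics/scene0.png

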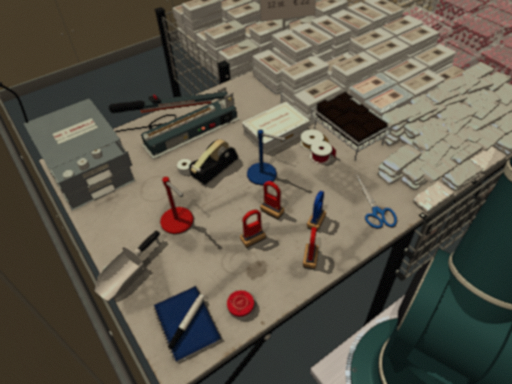

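View pics/top0.png

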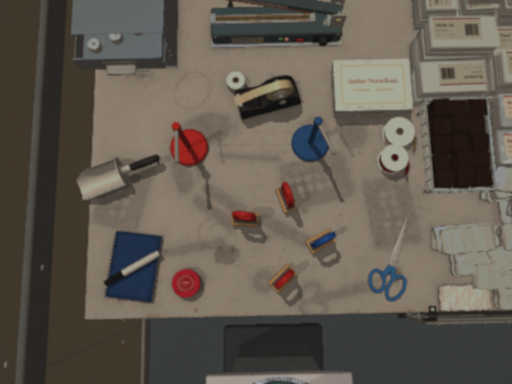

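The red look-alikes in the top view are at (219,246), (279,282) and (198,286), given as row, column. The blue stamp is at (241,320). The leftmost (+y) red one is (219,246), which is (232,253) in the scene view. The red stand is at top (147,189), scene (216,173). Next I'll check close crops.

```bash
python3 - <<'E'
import cv2,numpy as np
from workcell import bot
a=cv2.imread("pics/top0.png");b=cv2.imread("pics/scene0.png")
f=lambda im,r,c,h,w,k:cv2.resize(im[r:r+h,c:c+w],None,fx=k,fy=k,interpolation=cv2.INTER_CUBIC)
# left top: stand in top (r110-170,c155-225); stamp top (195-245,215-265) etc
L=np.vstack([f(a,110,160,60,80,5),f(a,190,210,60,80,5)])
R=np.vstack([f(b,170,140,60,80,5),f(b,195,215,60,80,5)])
cv2.imwrite("pics/crop.png",np.hstack([L,R]))
def tri(t,s):
    A=[];
    for c,(r,q) in(("top",t),("scene",s)):
        p=bot.camera_params(c);P=p["intrinsics"]@np.c_[p["R"],p["t"]]
        A+=[q*P[2]-P[0],r*P[2]-P[1]]
    X=np.linalg.svd(np.array(A))[2][-1];return X[:3]/X[3]
for t,s in(((219,246),(232,253)),((279,280),(251,314)),((198,282),(202,269)),((241,320),(213,321)),((147,189),(216,173))):print(tri(t,s).round(3))
E
```

```text
[0.486 0.064 0.031]
[ 0.349 -0.013  0.042]
[ 0.528 -0.017  0.053]
[ 0.428 -0.103  0.043]
[0.661 0.198 0.019]
```

View pics/crop.png

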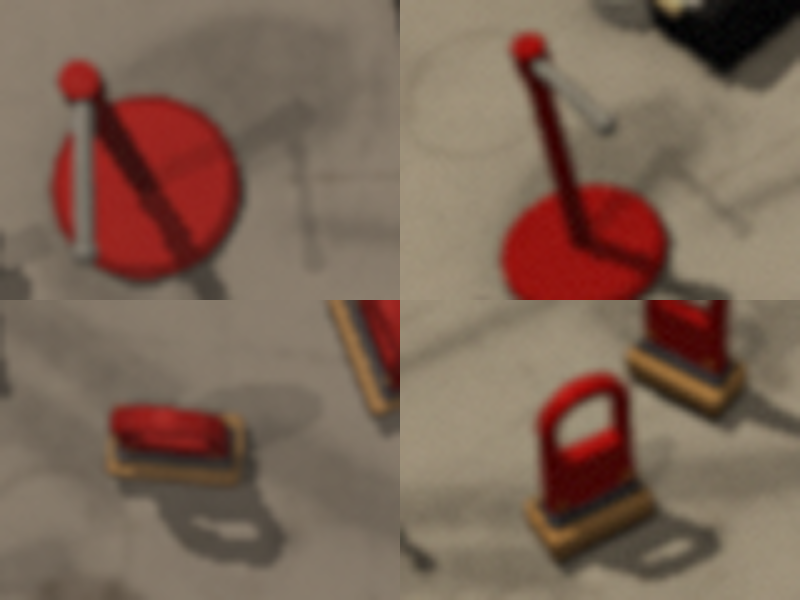

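The crop shows the red stamp standing upright with its eye visible, and nothing is in front of it. It is the leftmost of the red ones, at y=0.064. The peg runs from the post knob at top (126,176) to its tip at about (161,177). Now I'll fit poses.

```bash
cat >h.py <<'E'
import cv2,numpy as np
from scipy.optimize import least_squares,minimize
from scipy.spatial.transform import Rotation as Ro
from workcell import bot
C={c:bot.camera_params(c) for c in("top","scene")}
def proj(c,X):
    p=C[c];v=(np.atleast_2d(X)@p["R"].T+p["t"])@p["intrinsics"].T
    return v[:,:2]/v[:,2:]
def place(X,p): # p=x,y,yaw
    c,s=np.cos(p[2]),np.sin(p[2]);X=np.atleast_2d(X)
    return np.c_[p[0]+c*X[:,0]-s*X[:,1],p[1]+s*X[:,0]+c*X[:,1],X[:,2]]
t=np.linspace(0,np.pi,15)
OUT=np.r_[[[-.025,.024],[.025,.024]],np.c_[.025*np.cos(t),.096+.021*np.sin(t)]]
INN=np.r_[[[-.016,.068],[.016,.068]],np.c_[.016*np.cos(t),.096+.011*np.sin(t)]]
def sil(c,p,K=8,roi=None):
    r,q,h,w=roi;m=np.zeros((h*K,w*K),np.uint8)
    pt=lambda o,x:((proj(c,place(np.c_[np.full(len(o),x),o],p))-[q,r]+.5)*K).astype(np.int32)
    # handle: sweep of outline less hole seen through both faces
    hulls=cv2.convexHull(np.r_[pt(OUT,-.006),pt(OUT,.006)]);cv2.fillPoly(m,[hulls],255)
    a,b=m*0,m*0
    cv2.fillPoly(a,[pt(INN,-.006)],255);cv2.fillPoly(b,[pt(INN,.006)],255)
    m[(a&b)>0]=0
    return cv2.resize(m,(w,h),interpolation=cv2.INTER_AREA)/255.
def red(im):
    im=im.astype(float);R=im[...,2];return np.clip((R/(np.maximum(im[...,0],im[...,1])+1)-1.2)/.9,0,1)
E
python3 - <<'E'
from h import *
ims={c:cv2.imread(f"pics/{c}0.png") for c in C}
roi={"top":(200,222,35,45),"scene":(202,233,50,32)}
M={c:red(ims[c])[r:r+h,q:q+w] for c,(r,q,h,w) in roi.items()}
def cost(p): return sum(((cv2.GaussianBlur(sil(c,p,roi=roi[c]),(0,0),.8)-M[c])**2).sum() for c in C)
best=min((minimize(cost,[.486,.064,y],method="Nelder-Mead",options=dict(initial_simplex=np.array([.486,.064,y])+np.r_[[[0,0,0]],np.diag([.01,.01,.2])])) for y in np.arange(0,3.1,.4)),key=lambda r:r.fun)
print("stamp",best.x.round(4),np.degrees(best.x[2]),best.fun,sum((M[c]**2).sum() for c in C))
k=lambda x,y,c,r:np.array([(x+.5)/5-.5+c,(y+.5)/5-.5+r])
obs=[("top",[-.030,0,.1702],k(83,253,160,110)),("scene",[-.030,0,.1702],k(205,122,140,170)),
 ("top",[.042,0,.170],k(80,82,160,110)),("scene",[.042,0,.170],k(129,48,140,170)),
 ("top",[.042,0,.006],k(147,187,160,110)),("scene",[.042,0,.006],k(184,255,140,170))]
fun=lambda p:np.concatenate([proj(c,place(X,p))[0]-o for c,X,o in obs])
for y in(0,1.5,3,4.5):
    r=least_squares(fun,[.66,.2,y]);print("peg",r.x.round(4),np.degrees(r.x[2]).round(1),r.cost)
    if r.cost<60:print(r.fun.round(1))
E
```

```text
stamp [0.4881 0.0666 3.0281] 173.49684401799541 62.49478055254741 545.5115441860908
peg [0.6184 0.1942 0.0514] 2.9 3.014981828880552
[ 0.1  0.6  0.4  0.9 -0.8 -0.4 -0.1 -1.5 -0.4  0.4  0.3 -1.1]
peg [0.6184 0.1942 0.0514] 2.9 3.014981828879597
[ 0.1  0.6  0.4  0.9 -0.8 -0.4 -0.1 -1.5 -0.4  0.4  0.3 -1.1]
peg [0.6184 0.1942 0.0514] 2.9 3.014981828879491
[ 0.1  0.6  0.4  0.9 -0.8 -0.4 -0.1 -1.5 -0.4  0.4  0.3 -1.1]
peg [0.6184 0.1942 6.3346] 362.9 3.014981828888932
[ 0.1  0.6  0.4  0.9 -0.8 -0.4 -0.1 -1.5 -0.4  0.4  0.3 -1.1]
```

Call:
send_rows(targets=[[[5,-5.5,0],[0,0,2.5],0.7],[[48.5,-53.9,0],[0,0,24.3],0.7],[[48.5,-53.9,0],[0,0,24.3],0.7],[[48.5,-53.9,0],[0,0,24.3],0.7],[[48.5,-53.9,0],[0,0,24.3],0.7],[[48.5,-53.9,0],[0,0,24.3],0.7],[[48.5,-53.9,0],[0,0,24.3],0.7],[[48.5,-53.9,0],[0,0,24.3],0.7],[[48.5,-53.9,0],[0,0,24.3],0.7],[[48.5,-53.9,0],[0,0,24.3],0.7],[[48.5,-53.9,0],[0,0,24.3],0.7],[[48.5,-53.9,0],[0,0,24.3],0.7],[[48.5,-53.9,0],[0,0,24.3],0.7],[[48.5,-53.9,0],[0,0,24.3],0.7],[[48.5,-53.9,0],[0,0,24.3],0.7],[[48.5,-53.9,0],[0,0,24.3],0.7],[[48.5,-53.9,0],[0,0,24.3],0.7],[[48.5,-53.9,0],[0,0,24.3],0.7],[[48.5,-53.9,0],[0,0,24.3],0.7],[[48.5,-53.9,0],[0,0,24.3],0.7]], force=40)

```text
time_s: 2.17
eef_pos: [0.4881, 0.0676, 0.2311]
tool_rot: [0.998, -0.055, -0.0, -0.0]
wrist_force: [-1.3, -0.5, -0.2]
gripper_width: 0.85
grasp_force: 0.0
```

Call:
send_rows(targets=[[[0,0,3],[0,0,0],0.7],[[0,0,6],[0,0,0],0.7],[[0,0,9],[0,0,0],0.7],[[0,0,11],[0,0,0],0.7],[[0,0,12.5],[0,0,0],0.7],[[0,0,14],[0,0,0],0.7],[[0,0,15.5],[0,0,0],0.7],[[0,0,16.9],[0,0,0],0.7],[[0,0,16.9],[0,0,0],0.7]])

```text
time_s: 2.92
eef_pos: [0.4867, 0.065, 0.0604]
tool_rot: [0.998, -0.057, -0.002, 0.0]
wrist_force: [-0.0, 0.0, -1.3]
gripper_width: 0.848
grasp_force: 0.0
```

```bash
python3 - <<'E'
from h import *
f=lambda im,r,c,h,w,k:cv2.resize(im[r:r+h,c:c+w],None,fx=k,fy=k,interpolation=cv2.INTER_CUBIC)
cv2.imwrite("pics/g1.png",np.hstack([f(bot.camera("top"),180,200,80,80,5),f(bot.camera("scene"),180,210,80,80,5)]))
s=bot.observe();print(s["time_s"],s["eef_pos"],s["wrist_force"])
E
```

```text
3.0167 [0.48785936 0.06569049 0.06253252] [0.64863408 0.39999417 1.16121711]
```

View pics/g1.png

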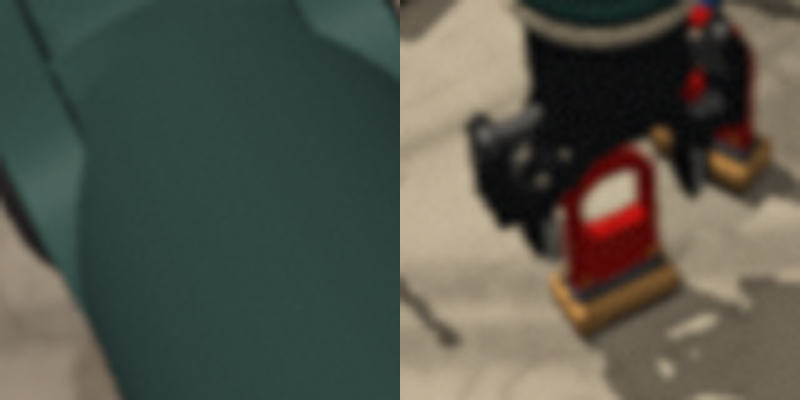

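The scene half shows the fingers straddling the red handle, left finger tip at about (228,239) and right at (218,268). The eye is free and the look-alike behind is clear. Closing.

Call:
send_rows(targets=[[[0,0,0],[0,0,0],-0.5],[[0,0,0],[0,0,0],-0.5],[[0,0,0],[0,0,0],-0.5],[[0,0,0],[0,0,0],-0.5],[[0,0,0],[0,0,0],-0.5],[[0,0,0],[0,0,0],-0.5],[[0,0,0],[0,0,0],-0.5],[[0,0,0],[0,0,0],-0.5]], force=60)

```text
time_s: 3.68
eef_pos: [0.4888, 0.0667, 0.0635]
tool_rot: [0.998, -0.057, 0.001, -0.0]
wrist_force: [-0.9, 2.6, 6.5]
gripper_width: 0.573
grasp_force: 61.8
```

Call:
send_rows(targets=[[[0,0,-0.7],[0,0,0],-0.5],[[0,0,-2],[0,0,0],-0.5],[[0,0,-3.5],[0,0,0],-0.5],[[0,0,-5.2],[0,0,0],-0.5],[[0,-0.8,-6.8],[0,0,-1],-0.5],[[0.8,-2.4,-7.8],[0,0,-2],-0.5],[[1.6,-4.8,-8.2],[0,0,-4],-0.5],[[2.4,-7.2,-8.2],[0,0,-6],-0.5],[[3.2,-9.8,-8.2],[0,0,-8],-0.5],[[3.8,-11.8,-8.2],[0,0,-9.4],-0.5],[[4.1,-12.9,-8.2],[0,0,-9.4],-0.5],[[4.1,-12.9,-8.2],[0,0,-9.4],-0.5],[[4.1,-12.9,-8.2],[0,0,-9.4],-0.5],[[4.1,-12.9,-8.2],[0,0,-9.4],-0.5],[[4.1,-12.9,-8.2],[0,0,-9.4],-0.5]])

```text
time_s: 4.93
eef_pos: [0.5433, 0.1887, 0.1445]
tool_rot: [1.0, 0.025, -0.0, 0.0]
wrist_force: [0.2, 0.7, -0.5]
gripper_width: 0.577
grasp_force: 62.4
```

```bash
python3 - <<'E'
from h import *
f=lambda im,r,c,h,w,k:cv2.resize(im[r:r+h,c:c+w],None,fx=k,fy=k,interpolation=cv2.INTER_CUBIC)
t,s=bot.camera("top"),bot.camera("scene");cv2.imwrite("pics/t2f.png",t);cv2.imwrite("pics/s2f.png",s)
cv2.imwrite("pics/g2.png",np.hstack([f(t,110,150,80,80,5),f(s,150,140,80,80,5)]))
o=bot.observe();print(o["time_s"],o["eef_pos"],o["wrist_force"],o["gripper_width"],o["grasp_force"],o["tool_rot"])
for c in C: print(c,proj(c,place([[-.03,0,.1702],[0,0,.165],[.042,0,.167],[-.075,0,.168]],[.6184,.1942,.0514])).round(1).tolist())
E
```

```text
5.0333 [0.54334144 0.18901927 0.14443581] [ 0.26877666 -0.58241643 -1.16975498] 0.5803453710362679 62.44283840060234 [9.99694817e-01 2.47029624e-02 8.00657753e-06 1.91575768e-04]
top [[176.3, 160.8], [176.2, 146.7], [175.1, 126.1], [177.5, 183.5]]
scene [[181.0, 194.9], [174.7, 189.0], [165.5, 178.6], [191.6, 207.0]]
```

View pics/g2.png

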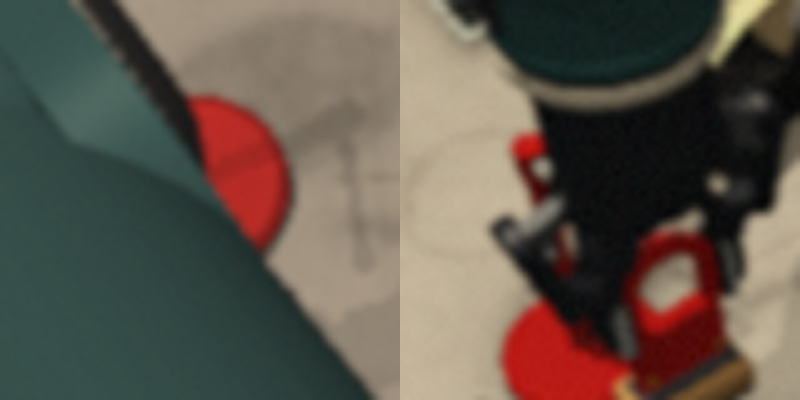

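The stamp is held upright with its eye open, centred at scene (206,194); the peg is hidden behind the hand. I'll do a quick fit of the held stamp in the scene view.

```bash
python3 - <<'E'
from h import *
import h
im=cv2.imread("pics/s2f.png");roi=(190,184,38,26);r,q,hh,w=roi
M=red(im)[r:r+hh,q:q+w]; M[22:,:5]=0
O,I=OUT.copy(),INN.copy()
def S(p):
    h.OUT=O+[0,p[1]];h.INN=I+[0,p[1]];m=cv2.GaussianBlur(sil("scene",[.5433,p[0],.0494],roi=roi),(0,0),.8);m[22:,:5]=0;return m
cost=lambda p:((S(p)-M)**2).sum()
x=minimize(cost,[.189,.082],method="Nelder-Mead",options=dict(initial_simplex=[[.189,.082],[.195,.082],[.189,.088]]))
print(x.x,"eye z",x.x[1]+.086,x.fun,cost([.189,.082]),(M**2).sum())
E
```

```text
[0.18765444 0.08204452] eye z 0.16804452234506606 43.18542604928895 45.93487791948236 392.31513883918194
```

Call:
send_rows(targets=[[[0.3,-0.2,0],[0,0,0],-0.5],[[1,-0.2,0],[0,0,0],-0.5],[[1.8,-0.2,0],[0,0,0],-0.5],[[2.6,-0.2,0],[0,0,0],-0.5],[[3.4,-0.2,0],[0,0,0],-0.5],[[4.2,-0.2,0],[0,0,0],-0.5],[[5,-0.2,0],[0,0,0],-0.5],[[5.8,-0.2,0],[0,0,0],-0.5],[[6.6,-0.2,0],[0,0,0],-0.5],[[7.1,-0.2,0],[0,0,0],-0.5],[[7.3,-0.2,0],[0,0,0],-0.5],[[7.3,-0.2,0],[0,0,0],-0.5],[[7.3,-0.2,0],[0,0,0],-0.5]])

```text
time_s: 6.12
eef_pos: [0.6159, 0.1958, 0.1442]
tool_rot: [1.0, 0.025, -0.0, -0.0]
wrist_force: [-0.8, 0.4, -1.3]
gripper_width: 0.577
grasp_force: 62.4
```

```bash
python3 - <<'E'
from h import *
f=lambda im,r,c,h,w,k:cv2.resize(im[r:r+h,c:c+w],None,fx=k,fy=k,interpolation=cv2.INTER_CUBIC)
cv2.imwrite("pics/g3.png",f(bot.camera("scene"),140,130,90,100,6))
o=bot.observe();print(o["time_s"],o["eef_pos"],o["wrist_force"],o["torque"])
E
```

```text
6.1667 [0.61586952 0.19579357 0.14426371] [ 0.26691111  0.38997469 -1.6750548 ] [ 0.03162322  0.02274284 -0.08010452]
```

View pics/g3.png

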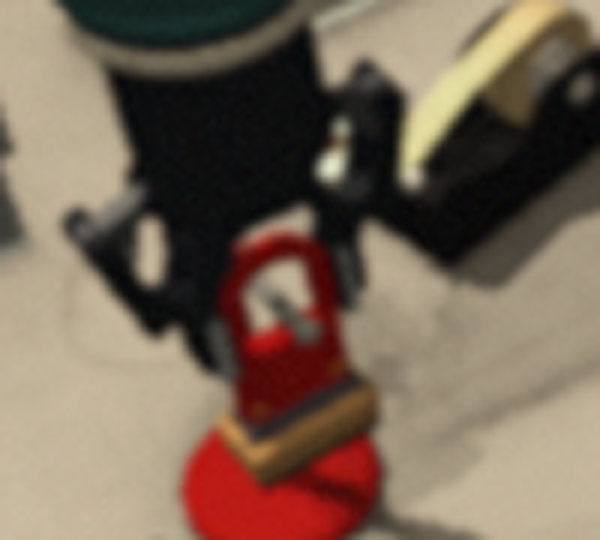

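The peg passes through the eye, with its ball tip at about scene (194,180) and no contact force. Lowering.

Call:
send_rows(targets=[[[0,0,0.4],[0,0,0],-0.5],[[0,0,0.8],[0,0,0],-0.5],[[0,0,1.2],[0,0,0],-0.5],[[0,0,1.4],[0,0,0],-0.5],[[0,0,1.6],[0,0,0],-0.5],[[0,0,1.7],[0,0,0],-0.5],[[0,0,1.8],[0,0,0],-0.5],[[0,0,1.8],[0,0,0],-0.5],[[0,0,1.8],[0,0,0],-0.5]])

```text
time_s: 6.92
eef_pos: [0.6162, 0.1957, 0.1264]
tool_rot: [1.0, 0.025, 0.0, -0.0]
wrist_force: [0.1, 0.3, -2.8]
gripper_width: 0.576
grasp_force: 62.5
```

Call:
send_rows(targets=[[[0,0,0.05],[0,0,0],-0.5],[[0,0,0.1],[0,0,0],-0.5],[[0,0,0.15],[0,0,0],-0.5],[[0,0,0.2],[0,0,0],-0.5],[[0,0,0.2],[0,0,0],-0.5],[[0,0,0.2],[0,0,0],-0.5],[[0,0,0.2],[0,0,0],-0.5]])

```text
time_s: 7.5
eef_pos: [0.6167, 0.1959, 0.1254]
tool_rot: [1.0, 0.025, 0.001, -0.0]
wrist_force: [-4.4, -1.3, 13.0]
gripper_width: 0.582
grasp_force: 63.9
```

Contact made. I'll ease back 1 mm and open gently.

Call:
send_rows(targets=[[[0,0,-0.1],[0,0,0],-0.5],[[0,0,-0.1],[0,0,0],-0.1],[[0,0,-0.1],[0,0,0],0.15],[[0,0,-0.1],[0,0,0],0.2],[[0,0,-0.1],[0,0,0],0.25],[[0,0,-0.1],[0,0,0],0.3],[[0,0,-0.1],[0,0,0],0.4],[[0,0,-0.1],[0,0,0],0.5],[[0,0,-0.1],[0,0,0],0.6],[[0,0,-0.1],[0,0,0],0.7],[[0,0,-0.1],[0,0,0],0.85],[[0,0,-0.1],[0,0,0],1],[[0,0,-0.1],[0,0,0],1],[[0,0,-0.1],[0,0,0],1],[[0,0,-0.1],[0,0,0],1],[[0,0,-0.1],[0,0,0],1]], force=20)

```text
time_s: 8.83
eef_pos: [0.6162, 0.1957, 0.1253]
tool_rot: [1.0, 0.025, -0.0, -0.0]
wrist_force: [0.1, -0.1, 0.0]
gripper_width: 1.001
grasp_force: 0.0
```

```bash
python3 - <<'E'
from h import *
f=lambda im,r,c,h,w,k:cv2.resize(im[r:r+h,c:c+w],None,fx=k,fy=k,interpolation=cv2.INTER_CUBIC)
cv2.imwrite("pics/g4.png",f(bot.camera("scene"),140,130,90,100,6))
o=bot.observe();print(o["time_s"],o["eef_pos"],o["wrist_force"],o["gripper_width"])
E
```

```text
8.8833 [0.61616731 0.19569933 0.12527465] [ 0.63325738  0.73896754 -0.36997411] 1.0015714382732648
```

View pics/g4.png

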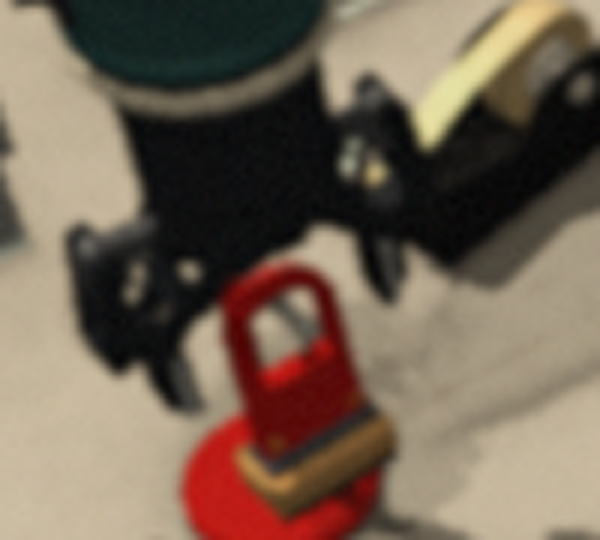

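The stamp hangs on the peg, and both fingers are clear of it. Now straight up slowly, then wait.

Call:
send_rows(targets=[[[0,0,-0.5],[0,0,0],1],[[0,0,-1.5],[0,0,0],1],[[0,0,-2.5],[0,0,0],1],[[0,0,-3.5],[0,0,0],1],[[0,0,-5],[0,0,0],1],[[0,0,-6.5],[0,0,0],1],[[0,0,-8.5],[0,0,0],1],[[0,0,-10.5],[0,0,0],1],[[0,0,-12.5],[0,0,0],1],[[0,0,-14],[0,0,0],1],[[-3,3,-14],[0,0,0],1],[[-6,6,-14],[0,0,0],1],[[-9,9,-14],[0,0,0],1],[[-12,12,-14],[0,0,0],1],[[-15,15,-14],[0,0,0],1],[[-18,18,-14],[0,0,0],1],[[-20,20,-14],[0,0,0],1],[[-20,20,-14],[0,0,0],1],[[-20,20,-14],[0,0,0],1],[[-20,20,-14],[0,0,0],1]])

```text
time_s: 10.55
eef_pos: [0.4271, -0.0138, 0.2662]
tool_rot: [1.0, 0.025, 0.001, 0.0]
wrist_force: [0.5, 0.8, 0.2]
gripper_width: 1.0
grasp_force: 0.0
```

Call:
send_rows(targets=[[[0,0,0],[0,0,0],1],[[0,0,0],[0,0,0],1],[[0,0,0],[0,0,0],1],[[0,0,0],[0,0,0],1],[[0,0,0],[0,0,0],1],[[0,0,0],[0,0,0],1],[[0,0,0],[0,0,0],1],[[0,0,0],[0,0,0],1],[[0,0,0],[0,0,0],1],[[0,0,0],[0,0,0],1],[[0,0,0],[0,0,0],1],[[0,0,0],[0,0,0],1],[[0,0,0],[0,0,0],1],[[0,0,0],[0,0,0],1],[[0,0,0],[0,0,0],1],[[0,0,0],[0,0,0],1],[[0,0,0],[0,0,0],1],[[0,0,0],[0,0,0],1],[[0,0,0],[0,0,0],1],[[0,0,0],[0,0,0],1]])

```text
time_s: 12.22
eef_pos: [0.4266, -0.0142, 0.2653]
tool_rot: [1.0, 0.025, -0.0, -0.0]
wrist_force: [-0.0, -0.3, 0.0]
gripper_width: 0.999
grasp_force: 0.0
```

```bash
python3 - <<'E'
from h import *
f=lambda im,r,c,h,w,k:cv2.resize(im[r:r+h,c:c+w],None,fx=k,fy=k,interpolation=cv2.INTER_CUBIC)
a=bot.camera("scene")
l=[a]+[bot.camera("scene") for _ in range(8)]
print([float(np.abs(cv2.GaussianBlur(i,(0,0),1).astype(float)-cv2.GaussianBlur(a,(0,0),1))[165:245,150:215].max()) for i in l])
cv2.imwrite("pics/g5.png",np.hstack([f(a,150,130,90,100,4),f(bot.camera("top"),110,140,90,100,4)]))
print(bot.observe()["time_s"])
E
```

```text
[0.0, 2.0, 2.0, 3.0, 3.0, 3.0, 3.0, 3.0, 3.0]
12.7167
```

View pics/g5.png

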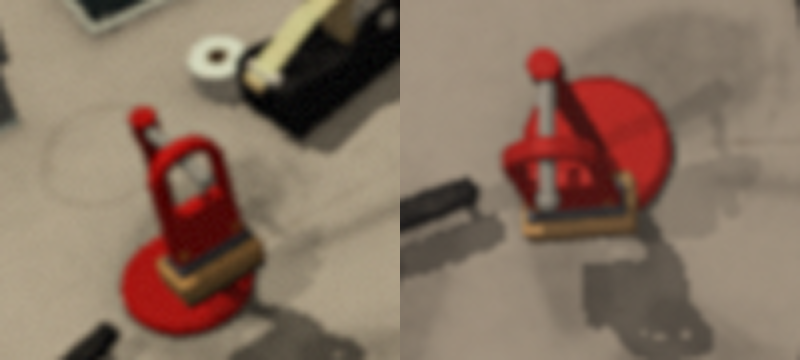

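The stamp hangs by its eye on the peg and shows no movement between frames; the arm is well clear.

```bash
python3 -c "
from workcell import bot
print(bot.finish_job())"
```

```text
the job is handed in; nothing more can be done
None
```

The red stamp now hangs free and still by its eye on the red stand's peg; the arm never went near the blue stamp, and the job was handed in at about 12.7 s.

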